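# Shade check of four zellige triangles under the daylight lamp

### The arm

A 6-joint arm with a two-finger parallel gripper is mounted at the origin on the work surface. World frame = base frame: x ahead of the robot, y to its left, z up, the work surface at z = 0. Lengths are in m, angles in degrees, forces in N, time in s.
With the tool pointing down it reaches from about 0.35 to 0.875 m from the base axis. Payload 4.2 kg.
Tool frame: the origin (TCP) lies on the centre line of the jaws, within the pads' length; the fingertips stand 19 mm ahead of it and the grasp point (between the pads) is the TCP; x points along the fingers, y is the direction in which the jaws open and shut, and the axes are right-handed (so a half turn about x gives the same grasp; the last joint's range is limited). The gripper opens to 87 mm and grips with 3 to 60 N. Pads are 19 mm wide; open, the fingers measure 117 mm over their backs; the gripper's body (75 mm by 190 mm) begins 51 mm behind the grasp point.
Start: joints at [-53.251, 22.042, 0.453, 0, -68.411, -14.817], TCP at [0.233, -0.58, 0.242] pointing down, gripper open.
Joint ranges: [-179.83, 179.83], [-69.29, 118.12], [-61.27, 80.66], [-181.25, 117.63], [-171.15, -9.14], [-177.46, 177.46]. Speed limits (degrees/s): [159.86, 159.86, 180, 180, 180, 180].

### API

Orientations are given as a 3x3 rotation matrix whose columns are the frame's x, y, z axes.
In Python, from station import r, viewer, job, spotter gives the robot as it stands.
- The arm moves only by the tool play_rows, never from a script. Its argument "commands" is a list of rows, each an object of numbers: "fingers": the gripper command: -1 is fully open, 1 is shut, values between are in proportion; "tx", "ty", "tz": the shift along the tool's x, y, z normalised to -1 to 1, where 1 is 750 mm; "ax", "ay", "az": the turn, a rotation vector about the tool's x, y, z normalised to -1 to 1, where 1 is pi rad. In form: [{"fingers": .., "tx": .., "ty": .., "tz": .., "ax": .., "ay": .., "az": ..}, ...]. A call has 1 to 5 rows; each row is the pose to reach, as a shift and turn from the pose commanded when the call began, along the tool's axes at that moment, turning the shorter way round; what a row does not reach only later rows make up. A row lasts 1/12 s, in which the tool goes at most 41.7 mm and 7.16 degrees, less where a joint would pass 70% of its speed; a pose out of reach is approached as far as the arm can. A call with a number of a shift or a turn outside -1 to 1 is refused whole. A call with a gripper value outside its range is refused whole. The fingers move at their own pace and stop on an object; the grip force is fixed at half the most. Time passes only in rows, so rows that repeat a pose let the fingers close. It gives the time, the measured TCP pose, the force and the opening at its end, in the units of the state.
- r.sense(): the state, without advancing time (a new reading comes with each control period).
- viewer.capture(name): name is "scene" or "top" or "wrist"; returns a dict with "image" (420x560x3 uint8, red, green, blue), "fx", "fy", "cx", "cy" (pixels), "R" (3x3) and "t" (3): a world point X has camera coordinates R X + t; the wrist camera has in their place "mount" (4x4, takes a point from camera to tool coordinates, whose origin is the TCP and whose axes are the tool frame's). Camera axes: x right, y down, z forward; pixel columns grow to the right and rows downward; lengths in m; the calibration is good to about 2 mm. A picture is of the moment at which its call begins: read the wrist's pose just before it. There is no depth.
- job.finish_job(): hands the job in, once; it reports no verdict.
Trained networks look in a picture, given as the dict that the camera call returned (one of the last four; its "shot" number tells which), for a name from the list of things; names that differ only in an ending like _2 or _b are one class to them, and where a whole thing is asked for, a point or a joint stands for the part that bears it (a point fixed in the world has none). Each returns a list of dicts, best first, with "score" (0 to 1); they miss things now and then, are a little off and sometimes report something else, mostly with a low value. They report only what shows in the picture. A call takes as long as a camera call. They do not tell look-alikes from the thing itself.
- spotter.find_in(name, picture): "uv" ([column, row] in pixels, amid what is visible of it).
- spotter.silhouettes(name, picture): "region" (420x560 bool, what is visible of it) and "uv" ([column, row] in pixels, amid what is visible of it).
The state is a dict: "time_s": time; "joints": joint angles; "joint_velocities": joint speeds; "effort": joint torques, N m; "tcp_pos": TCP position; "ee_rot": TCP orientation; "wrist_force": force on the tool from outside, world axes, zero at the start; "moment": the same for the moment, N m; "gripper_width": opening from 0.0 (shut) to 1.0 (fully open).
Only numpy, scipy, OpenCV 4.12 (cv2) and the standard library are available. Lean on these libraries where they do the work, as an engineer would, in place of code of your own. Each camera call takes 0.05 s, during which the arm holds its last target. There are 200 camera calls.

### The job

Set the colour-viewing lamp from its keypad, pressing the keys fully down one at a time and letting each up again: red for power, then white for daylight, then blue for full brightness, leaving the amber key alone. Then take the cedar tray by its raised end board and tilt it until all four green triangles have slid together into the brass-shod corner, without touching the triangles, and finish while still holding the tray tilted in the gripper with the triangles gathered there; the anvil, bell and paddle stay where they are and must not prop the tray.

Things in the scene. Friction and masses are not known exactly. Their poses are not given: they have to be found in the camera images.
- tray: open cedar tray, zinc-lined, loose, 0.44 to 0.72 kg, 300 (x) by 220 (y) mm outside, 276 by 204 inside; side walls 8, end boards 12, floor 8 thick; walls 45 high. Origin: centre of underside, z up. The -x end board has the raised grip; the +x, -y corner is brass-shod, bottom outer point (150, -110, 0) mm. It may pivot on the bench (friction about 0.6) or be lifted clear
- tray_grip (a point): middle of the raised grip of the tray's end board, at (-144, 0, 70) mm in the tray; the grip is a plain upright board 12 mm thick (x), 100 mm wide (y), its top 90 mm above the tray's underside; pinch it across its thickness, along the tray's x; axes as the tray's
- tray_corner (a point): inner brass-shod corner, on the tray floor where the walls meet, at (138, -102, 8) mm in the tray. Triangle friction on zinc 0.16 to 0.24: they start to slide at 9 to 14 degrees; tilted about 30 degrees squarely towards this corner (equally to tray +x and -y) they run along the walls into it, and settled ones have their origins within 140 mm of this point
- tile0: loose zellige triangle, sea-green glaze on top over buff clay, 14 g: a right-angled triangle with two 35 mm legs, 11 mm thick, lying glaze up in the tray; origin at the triangle's centroid on its underside (12 mm from each leg), z up
- tile1: loose zellige triangle, sea-green glaze on top over buff clay, 14 g: a right-angled triangle with two 35 mm legs, 11 mm thick, lying glaze up in the tray; origin at the triangle's centroid on its underside (12 mm from each leg), z up
- tile2: loose zellige triangle, sea-green glaze on top over buff clay, 14 g: a right-angled triangle with two 35 mm legs, 11 mm thick, lying glaze up in the tray; origin at the triangle's centroid on its underside (12 mm from each leg), z up
- tile3: loose zellige triangle, sea-green glaze on top over buff clay, 14 g: a right-angled triangle with two 35 mm legs, 11 mm thick, lying glaze up in the tray; origin at the triangle's centroid on its underside (12 mm from each leg), z up
- keypad: lamp keypad fixed to the bench: grey box 134 by 134 mm, 30 high, dark top with four round keys. Origin: centre of underside, z up; keys at red (27, 27), white (27, -27), amber (-27, 27), blue (-27, -27) mm. Each key stands in a black collar 42 mm across, 12 high, its top 10 mm above the collar; it takes about 1.5 N to start moving, 5 N fully down (6 mm)
- key_red_top (a point): point at the centre of the flat top of the red key (26 mm across, top 52 mm above the bench when up); power
- key_white_top (a point): point at the centre of the flat top of the white key (26 mm across, top 52 mm above the bench when up); daylight
- key_blue_top (a point): point at the centre of the flat top of the blue key (26 mm across, top 52 mm above the bench when up); full brightness
- key_amber_top (a point): point at the centre of the flat top of the amber key (26 mm across, top 52 mm above the bench when up); warm light, to be left alone
- key_red (a joint): travel of the red key in m: 0 is up, 0.006 fully down; it springs back up by itself when let go
- key_white (a joint): travel of the white key in m: 0 is up, 0.006 fully down; it springs back up by itself when let go
- key_blue (a joint): travel of the blue key in m: 0 is up, 0.006 fully down; it springs back up by itself when let go
- key_amber (a joint): travel of the amber key in m: 0 is up, 0.006 fully down; it springs back up by itself when let go
- anvil: squat iron anvil block, 85 by 85 mm, 62 mm high, 2.6 kg, loose bystander; origin at the centre of its underside
- bell: brass hand bell with a dark wooden handle standing upright, 72 mm across, 126 mm high, loose bystander; origin at the centre of its underside, z up the handle
- paddle: round olive-wood tamping paddle lying flat, disc 110 mm across and 22 mm thick with a 22 mm round handle pointing along its +x to 175 mm, loose bystander; origin at the centre of the disc's underside
There are look-alikes about, which are no part of the job. What is shaped like the keypad but purple is not meant.

How it is judged:
By the outcome, as a careful person would: the job done as asked, in the order asked, and still so for the second after the job is handed in, while the arm keeps its last pose, push and grip.
It also fails if it takes over 54 s, if anything falls off the work surface, if the arm or the gripper's body presses on something with over 40 N, if the wrist force passes 120 N, or if a joint passes its speed limit or range.

## Working session

There is one attempt and no reset: what is moved stays moved. The work goes in short steps, Python scripts to look and compute and a tool call to move; the robot and the scene stay as the last step left them, time stands still between calls to the robot, and variables do not carry over. Pictures are saved under pics/ and viewed, about 8 in all and at most 12, crops included, and the job is handed in when it is done.

Besides the shell and the picture viewer there is one more tool, called in YAML: its name, and indented under it one key for each argument. play_rows: Moves the arm, as the interface text tells. Its arguments: {"type":"object","properties":{"commands":{"type":"array"}},"required":["commands"]}

```bash
ls; mkdir -p pics
python3 - <<'E'
from station import r, viewer, job, spotter
import cv2, numpy as np
print(r.sense())
for n in ("scene","top"):
    c=viewer.capture(n); cv2.imwrite(f"pics/{n}0.png",c["image"][:,:,::-1])
    np.savez(f"{n}0.npz",**{k:np.array(v) for k,v in c.items()})
    print(n,c["fx"],c["fy"],c["cx"],c["cy"],np.round(c["R"],3).tolist(),np.round(c["t"],3).tolist())
    for o in ("tray","tray_grip","tile0","keypad","anvil","bell","paddle","key_red_top","key_white_top","key_blue_top"):
        print(o,[(round(d["score"],2),np.round(d["uv"]).tolist()) for d in spotter.find_in(o,c)][:5])
E
```

```text
pics
{'time_s': 0.0, 'joints': array([-5.32509159e+01,  2.20900987e+01,  3.80596788e-01, -2.71899439e-02,
       -6.84113151e+01, -1.48163843e+01]), 'joint_velocities': array([-0.01876773, -0.02660609, -0.05157481, -0.02124994, -0.11670945,
       -0.03916617]), 'effort': array([-3.84643517e-04, -3.90667033e+01,  1.87403566e+01,  4.21987072e+00,
        1.09644915e-02, -2.18647838e-04]), 'tcp_pos': array([ 0.23325263, -0.57924635,  0.24047678]), 'ee_rot': array([[-9.08041034e-04, -3.73353872e-01,  9.27688558e-01],
       [ 1.95356954e-03,  9.27686508e-01,  3.73354959e-01],
       [-9.99997680e-01,  2.15132573e-03, -1.13004664e-04]]), 'wrist_force': array([ 0.23212395,  0.19256215, -0.7500841 ]), 'moment': array([-0.05263167, -0.02304195, -0.00383906]), 'gripper_width': 1.002499504003651}
scene 381.1129664087665 381.1129664087665 277.6823615786375 212.01659179802328 [[-0.758, 0.653, -0.001], [0.504, 0.584, -0.637], [-0.415, -0.483, -0.771]] [0.457, -0.257, 1.256]
tray [(0.62, [311.0, 252.0])]
tray_grip [(0.87, [310.0, 253.0])]
tile0 [(0.55, [313.0, 210.0]), (0.54, [302.0, 233.0])]
key
[... 350 characters left out ...]
])]
top 488.813812064329 488.813812064329 282.7570051172925 204.40993926011208 [[0.022, -1.0, -0.0], [-0.979, -0.021, -0.205], [0.205, 0.005, -0.979]] [-0.029, 0.626, 1.489]
tray [(0.73, [245.0, 216.0])]
tray_grip [(0.98, [244.0, 221.0]), (0.69, [358.0, 246.0])]
tile0 [(0.63, [240.0, 251.0]), (0.61, [256.0, 223.0]), (0.51, [271.0, 247.0])]
keypad [(0.78, [418.0, 222.0]), (0.63, [358.0, 246.0]), (0.53, [350.0, 237.0])]
anvil [(0.69, [365.0, 232.0]), (0.64, [342.0, 172.0])]
bell [(0.57, [152.0, 258.0])]
paddle [(0.75, [140.0, 207.0]), (0.53, [268.0, 244.0])]
key_red_top [(0.45, [349.0, 241.0]), (0.22, [357.0, 246.0])]
key_white_top [(0.57, [434.0, 211.0])]
key_blue_top [(0.52, [435.0, 228.0])]
```

View pics/top0.png

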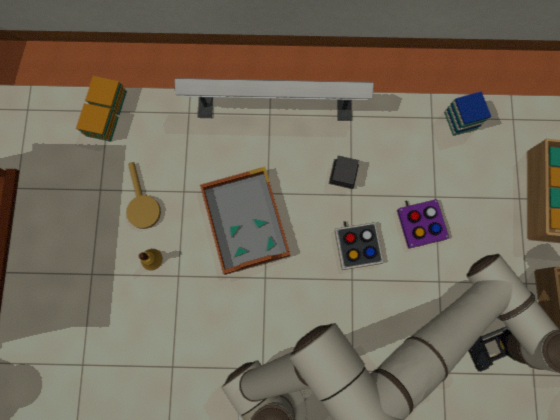

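View pics/scene0.png

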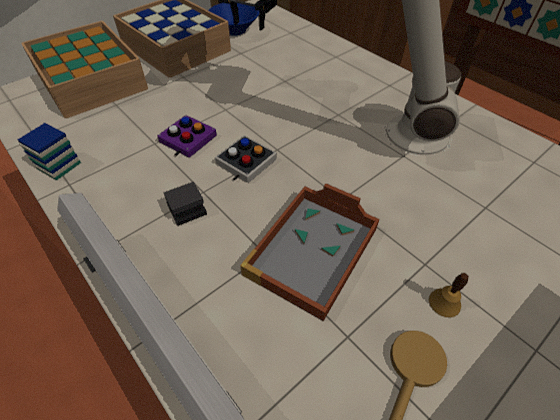

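The top view shows the grey keypad around (360,247): red (350,238), white (367,236), amber (354,255), blue (370,252). The tray's brass corner is at (268,172), with the grip end near the robot at about row 265. The purple decoy keypad is at (422,224). I'll crop both views to get precise tray points and measure the keys by colour.

```bash
cat > h.py <<'E'
import numpy as np, cv2
def ray(c,uv):
    d=np.array([(uv[0]-c["cx"])/c["fx"],(uv[1]-c["cy"])/c["fy"],1.]); R=np.array(c["R"]);t=np.array(c["t"])
    return -R.T@t, R.T@d
def onz(c,uv,z):
    o,d=ray(c,uv); return o+d*(z-o[2])/d[2]
def tri(rays):
    A=np.zeros((3,3));b=np.zeros(3)
    for o,d in rays:
        d=d/np.linalg.norm(d);P=np.eye(3)-np.outer(d,d);A+=P;b+=P@o
    X=np.linalg.solve(A,b)
    return X,[np.linalg.norm(np.cross(X-o,d/np.linalg.norm(d))) for o,d in rays]
def wrist(c,s):
    M=np.array(c["mount"]);T=np.eye(4);T[:3,:3]=s["ee_rot"];T[:3,3]=s["tcp_pos"];W=np.linalg.inv(T@M)
    c=dict(c);c["R"]=W[:3,:3];c["t"]=W[:3,3];return c
def proj(c,X):
    p=np.array(c["R"])@X+np.array(c["t"]);return np.array([c["cx"]+c["fx"]*p[0]/p[2],c["cy"]+c["fy"]*p[1]/p[2]])
def masks(img):
    h=cv2.cvtColor(img,cv2.COLOR_RGB2HSV);H,S,V=[h[...,i].astype(int) for i in range(3)]
    return dict(red=((H<6)|(H>172))&(S>170)&(V>70),amber=(H>12)&(H<25)&(S>150)&(V>90),blue=(H>105)&(H<125)&(S>150)&(V>60),white=(S<60)&(V>140),green=(H>70)&(H<95)&(S>100)&(V>50))
def blobs(m,box,mn=15):
    z=np.zeros(m.shape,np.uint8);u0,u1,v0,v1=box;z[v0:v1,u0:u1]=m[v0:v1,u0:u1]
    n,l,s,c=cv2.connectedComponentsWithStats(z)
    return [(s[i,4],c[i]) for i in range(1,n) if s[i,4]>=mn]
E
python3 - <<'E'
from h import *
C={n:{k:v[()] for k,v in np.load(f"{n}0.npz").items()} for n in ("top","scene")}
box={"top":(338,382,226,266),"scene":(220,272,138,176)}
for k in ("red","white","amber","blue"):
    for n in C:
        for a,c in blobs(masks(C[n]["image"])[k],box[n]): print(k,n,a,c.round(1),onz(C[n],c,.052).round(3))
    
a=cv2.resize(C["top"]["image"][160:280,190:300],None,fx=4,fy=4,interpolation=3)
b=cv2.resize(C["scene"]["image"][180:325,235:390],None,fx=2.4,fy=2.4,interpolation=3)
o=np.zeros((480,440+372,3),np.uint8);o[:,:440]=a;o[:348,440:]=b
cv2.imwrite("pics/crop0.png",o[:,:800,::-1])
E
```

```text
red top 59 [349.9 237.5] [ 0.527 -0.23   0.052]
red scene 52 [245.8 158.4] [ 0.529 -0.227  0.052]
white top 30 [366.7 234.5] [ 0.538 -0.283  0.052]
white scene 156 [226.3 142.6] [ 0.531 -0.321  0.052]
white scene 84 [261.6 142.2] [ 0.449 -0.253  0.052]
white scene 27 [268.7 139.7] [ 0.425 -0.248  0.052]
white scene 30 [232.2 149.9] [ 0.537 -0.283  0.052]
white scene 34 [259.3 165.6] [ 0.518 -0.178  0.052]
white scene 61 [267.2 171.7] [ 0.517 -0.144  0.052]
white scene 54 [223.9 172.8] [ 0.612 -0.22   0.052]
amber top 54 [353.1 254.3] [ 0.474 -0.239  0.052]
amber scene 48 [257.7 148.6] [ 0.476 -0.238  0.052]
blue top 60 [370.  251.5] [ 0.484 -0.292  0.052]
blue scene 49 [244.6 141.2] [ 0.485 -0.29   0.052]
```

View pics/crop0.png

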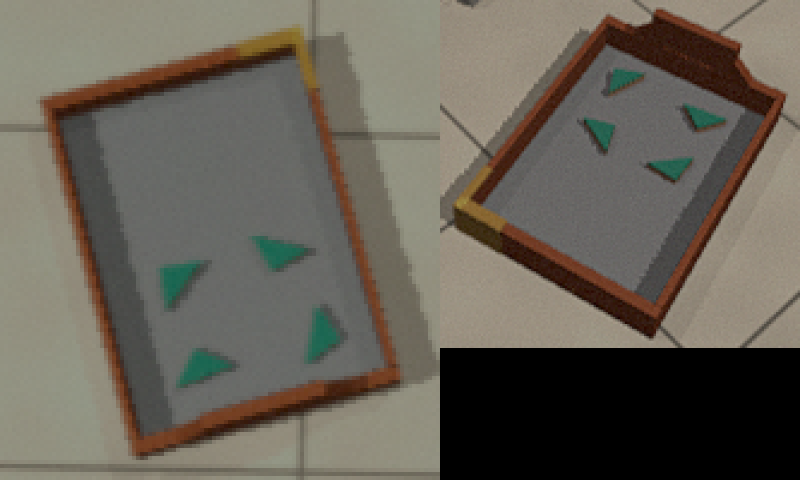

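The crop shows the tray rim corners clearly, with the four triangles all loose near the grip end. The brass corner is at crop pixel (298,28) in the top view and (456,207) in the scene view. I'll triangulate the rim corners from the two views.

Run:
```python
from h import *
C={n:{k:v[()] for k,v in np.load(f"{n}0.npz").items()} for n in ("top","scene")}
T={"brass":(298,28),"far_py":(42,100),"near_my":(400,378),"near_py":(138,455)}
S={"brass":(456,207),"far_py":(656,318),"near_my":(606,17),"near_py":(785,95)}
L={"brass":(.15,-.11),"far_py":(.15,.11),"near_my":(-.15,-.11),"near_py":(-.15,.11)}
P=[];Q=[]
for k in T:
    t=(T[k][0]/4+190-.4,T[k][1]/4+160-.4); s=((S[k][0]-440)/2.4+235-.3,S[k][1]/2.4+180-.3)
    X,e=tri([ray(C["top"],t),ray(C["scene"],s)])
    print(k,X.round(3),np.round(e,4),onz(C["top"],t,.045).round(3),onz(C["scene"],s,.045).round(3))
    P.append((onz(C["top"],t,.045)+onz(C["scene"],s,.045))[:2]/2);Q.append(L[k])
P=np.array(P);Q=np.array(Q);p=P-P.mean(0)
a=np.arctan2((Q[:,0]*p[:,1]-Q[:,1]*p[:,0]).sum(),(Q*p).sum())
Rm=np.array([[np.cos(a),-np.sin(a)],[np.sin(a),np.cos(a)]])
print("yaw",np.degrees(a),"ctr",P.mean(0),"res",(P-P.mean(0)-Q@Rm.T).round(3).tolist(),"grip",P.mean(0)+Rm@[-.144,0],"brass",P.mean(0)+Rm@[.15,-.11])
```

```text
brass [0.756 0.049 0.044] [0.0001 0.0001] [0.756 0.049 0.045] [0.757 0.05  0.045]
far_py [0.691 0.256 0.043] [0.0002 0.0002] [0.69  0.255 0.045] [0.692 0.256 0.045]
near_my [ 0.472 -0.041  0.042] [0.0008 0.0008] [ 0.471 -0.04   0.045] [ 0.474 -0.039  0.045]
near_py [0.406 0.165 0.041] [0.0011 0.0011] [0.406 0.164 0.045] [0.408 0.168 0.045]
yaw 17.523871646989154 ctr [0.58178893 0.10774828] res [[-0.002, 0.001], [-0.001, -0.002], [0.001, 0.003], [0.002, -0.002]] grip [0.44447174 0.06438943] brass [0.75794901 0.04801867]
```

Two views agree within about 2 mm:

| Item | Position (m) | Notes |
|---|---|---|
| Red key | (.528, -.2285) | |
| White key | (.5375, -.283) | |
| Blue key | (.4845, -.291) | |
| Tray grip | (.4445, .064) | tray yaw 17.5° |

The triangulated rim height is 41–44 mm against 45 mm nominal, so it checks out. I'm moving above the red key with the fingers shut.

play_rows:
  commands:
    - {"fingers":1,"tx":0.06,"ty":0.115,"tz":0.216,"ax":0,"ay":0,"az":0}
    - {"fingers":1,"tx":0.06,"ty":0.115,"tz":0.216,"ax":0,"ay":0,"az":0}
    - {"fingers":1,"tx":0.06,"ty":0.115,"tz":0.216,"ax":0,"ay":0,"az":0}
    - {"fingers":1,"tx":0.06,"ty":0.115,"tz":0.216,"ax":0,"ay":0,"az":0}
    - {"fingers":1,"tx":0.06,"ty":0.115,"tz":0.216,"ax":0,"ay":0,"az":0}

```text
time_s: 1.52
tcp_pos: [0.353, -0.4362, 0.1956]
ee_rot: [[-0.001, -0.375, 0.927], [0.001, 0.927, 0.375], [-1.0, 0.001, 0.0]]
wrist_force: [-0.4, -0.3, -0.7]
gripper_width: 0.706
```

play_rows:
  commands:
    - {"fingers":1,"tx":0.06,"ty":0.115,"tz":0.216,"ax":0,"ay":0,"az":0}
    - {"fingers":1,"tx":0.06,"ty":0.115,"tz":0.216,"ax":0,"ay":0,"az":0}
    - {"fingers":1,"tx":0.06,"ty":0.115,"tz":0.216,"ax":0,"ay":0,"az":0}
    - {"fingers":1,"tx":0.06,"ty":0.115,"tz":0.216,"ax":0,"ay":0,"az":0}
    - {"fingers":1,"tx":0.06,"ty":0.115,"tz":0.216,"ax":0,"ay":0,"az":0}

```text
time_s: 1.93
tcp_pos: [0.4714, -0.2958, 0.1507]
ee_rot: [[-0.0, -0.376, 0.927], [0.0, 0.927, 0.376], [-1.0, 0.0, -0.0]]
wrist_force: [-0.6, -1.4, 0.3]
gripper_width: 0.329
```

Run:
```python
from station import r, viewer
from h import *
s=r.sense(); c0=viewer.capture("wrist"); c=wrist(c0,s)
cv2.imwrite("pics/w0.png",c["image"][:,:,::-1])
print(s["tcp_pos"],s["gripper_width"],s["wrist_force"])
for k,X in dict(red=(.528,-.2285,.052),white=(.5375,-.283,.052),blue=(.4845,-.291,.052),amber=(.475,-.2385,.052)).items():
    print(k,proj(c,np.array(X)).round(),[(a,b.round(),onz(c,b,.052).round(4)) for a,b in blobs(masks(c["image"])[k],(0,560,0,420),300)])
```

```text
[ 0.47144832 -0.2957722   0.15070751] 0.32850026537801924 [-0.59437545 -1.41940707  0.29754812]
red [337. 315.] []
white [267. 302.] [(np.int32(3472), array([12., 62.]), array([ 0.4397, -0.4957,  0.052 ])), (np.int32(118812), array([311., 117.]), array([ 0.3988, -0.3056,  0.052 ])), (np.int32(1230), array([511., 334.]), array([ 0.4919, -0.0944,  0.052 ])), (np.int32(1320), array([277., 337.]), array([ 0.5639, -0.2644,  0.052 ])), (np.int32(1876), array([ 49., 345.]), array([ 0.6391, -0.4298,  0.052 ]))]
blue [283. 237.] [(np.int32(1045), array([279., 235.]), array([ 0.4836, -0.2944,  0.052 ]))]
amber [354. 251.] [(np.int32(1111), array([ 48., 236.]), array([ 0.548 , -0.4496,  0.052 ])), (np.int32(905), array([349., 247.]), array([ 0.4735, -0.2437,  0.052 ]))]
```

View pics/w0.png

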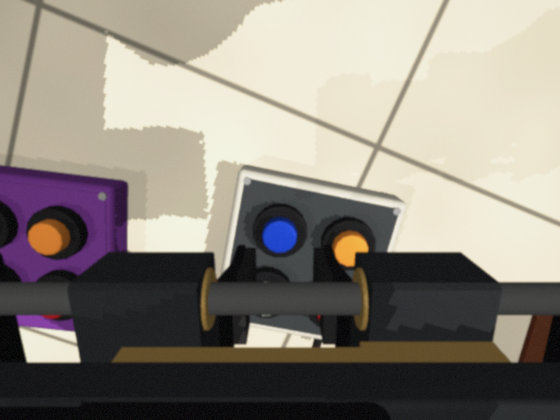

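The wrist view shows the grey pad with blue at (279,235) and amber at (349,247). Both agree within about 4 mm, so I'm going over red.

play_rows:
  commands:
    - {"fingers":1,"tx":0.088,"ty":0.054,"tz":0.103,"ax":0,"ay":0,"az":0}
    - {"fingers":1,"tx":0.088,"ty":0.054,"tz":0.103,"ax":0,"ay":0,"az":0}
    - {"fingers":1,"tx":0.088,"ty":0.054,"tz":0.103,"ax":0,"ay":0,"az":0}
    - {"fingers":1,"tx":0.088,"ty":0.054,"tz":0.103,"ax":0,"ay":0,"az":0}
    - {"fingers":1,"tx":0.088,"ty":0.054,"tz":0.103,"ax":0,"ay":0,"az":0}

```text
time_s: 2.4
tcp_pos: [0.5262, -0.2316, 0.0846]
ee_rot: [[-0.002, -0.375, 0.927], [0.0, 0.927, 0.375], [-1.0, 0.001, -0.002]]
wrist_force: [-0.2, 0.0, 0.9]
gripper_width: 0.008
```

play_rows:
  commands:
    - {"fingers":1,"tx":0.018,"ty":0.001,"tz":0.002,"ax":0,"ay":0,"az":0}
    - {"fingers":1,"tx":0.024,"ty":0.001,"tz":0.002,"ax":0,"ay":0,"az":0}
    - {"fingers":1,"tx":0.028,"ty":0.001,"tz":0.002,"ax":0,"ay":0,"az":0}
    - {"fingers":1,"tx":0.028,"ty":0.001,"tz":0.002,"ax":0,"ay":0,"az":0}
    - {"fingers":1,"tx":0.028,"ty":0.001,"tz":0.002,"ax":0,"ay":0,"az":0}

```text
time_s: 2.82
tcp_pos: [0.5276, -0.2318, 0.0661]
ee_rot: [[0.002, -0.373, 0.928], [-0.001, 0.928, 0.373], [-1.0, -0.001, 0.002]]
wrist_force: [-0.7, 1.4, 4.3]
gripper_width: 0.006
```

play_rows:
  commands:
    - {"fingers":1,"tx":0.004,"ty":0,"tz":0,"ax":0,"ay":0,"az":0}
    - {"fingers":1,"tx":0.004,"ty":0,"tz":0,"ax":0,"ay":0,"az":0}
    - {"fingers":1,"tx":0.004,"ty":0,"tz":0,"ax":0,"ay":0,"az":0}

```text
time_s: 3.07
tcp_pos: [0.5277, -0.2318, 0.0652]
ee_rot: [[0.002, -0.374, 0.927], [-0.001, 0.927, 0.374], [-1.0, -0.002, 0.002]]
wrist_force: [-4.2, 3.8, 16.8]
gripper_width: 0.004
```

play_rows:
  commands:
    - {"fingers":1,"tx":-0.034,"ty":0,"tz":0,"ax":0,"ay":0,"az":0}
    - {"fingers":1,"tx":-0.034,"ty":0,"tz":0,"ax":0,"ay":0,"az":0}
    - {"fingers":1,"tx":-0.034,"ty":-0.07,"tz":-0.015,"ax":0,"ay":0,"az":0}
    - {"fingers":1,"tx":-0.034,"ty":-0.07,"tz":-0.015,"ax":0,"ay":0,"az":0}
    - {"fingers":1,"tx":-0.034,"ty":-0.07,"tz":-0.015,"ax":0,"ay":0,"az":0}

```text
time_s: 3.48
tcp_pos: [0.5364, -0.2868, 0.0871]
ee_rot: [[0.001, -0.37, 0.929], [-0.001, 0.929, 0.37], [-1.0, -0.001, 0.001]]
wrist_force: [1.6, 0.1, 0.2]
gripper_width: 0.001
```

play_rows:
  commands:
    - {"fingers":1,"tx":0.018,"ty":0,"tz":0,"ax":0,"ay":0,"az":0}
    - {"fingers":1,"tx":0.026,"ty":0,"tz":0,"ax":0,"ay":0,"az":0}
    - {"fingers":1,"tx":0.033,"ty":0,"tz":0,"ax":0,"ay":0,"az":0}
    - {"fingers":1,"tx":0.033,"ty":0,"tz":0,"ax":0,"ay":0,"az":0}
    - {"fingers":1,"tx":0.033,"ty":0,"tz":0,"ax":0,"ay":0,"az":0}

```text
time_s: 3.9
tcp_pos: [0.5359, -0.2844, 0.0653]
ee_rot: [[-0.001, -0.375, 0.927], [-0.002, 0.927, 0.375], [-1.0, -0.001, -0.002]]
wrist_force: [-4.6, -0.3, 14.4]
gripper_width: 0.004
```

play_rows:
  commands:
    - {"fingers":1,"tx":-0.034,"ty":0,"tz":0,"ax":0,"ay":0,"az":0}
    - {"fingers":1,"tx":-0.034,"ty":0,"tz":0,"ax":0,"ay":0,"az":0}
    - {"fingers":1,"tx":-0.034,"ty":0.016,"tz":-0.068,"ax":0,"ay":0,"az":0}
    - {"fingers":1,"tx":-0.034,"ty":0.016,"tz":-0.068,"ax":0,"ay":0,"az":0}
    - {"fingers":1,"tx":-0.034,"ty":0.016,"tz":-0.068,"ax":0,"ay":0,"az":0}

```text
time_s: 4.32
tcp_pos: [0.4809, -0.2913, 0.0873]
ee_rot: [[-0.004, -0.372, 0.928], [0.002, 0.928, 0.372], [-1.0, 0.003, -0.003]]
wrist_force: [-0.4, 0.0, 0.8]
gripper_width: 0.003
```

play_rows:
  commands:
    - {"fingers":1,"tx":0.018,"ty":0,"tz":0,"ax":0,"ay":0,"az":0}
    - {"fingers":1,"tx":0.026,"ty":0,"tz":0,"ax":0,"ay":0,"az":0}
    - {"fingers":1,"tx":0.034,"ty":0,"tz":0,"ax":0,"ay":0,"az":0}
    - {"fingers":1,"tx":0.034,"ty":0,"tz":0,"ax":0,"ay":0,"az":0}
    - {"fingers":1,"tx":0.034,"ty":0,"tz":0,"ax":0,"ay":0,"az":0}

```text
time_s: 4.73
tcp_pos: [0.485, -0.2918, 0.0652]
ee_rot: [[-0.001, -0.375, 0.927], [-0.001, 0.927, 0.375], [-1.0, -0.001, -0.001]]
wrist_force: [-5.7, 3.4, 19.3]
gripper_width: 0.004
```

play_rows:
  commands:
    - {"fingers":1,"tx":-0.05,"ty":0,"tz":0,"ax":0,"ay":0,"az":0}
    - {"fingers":1,"tx":-0.1,"ty":0,"tz":0,"ax":0,"ay":0,"az":0}
    - {"fingers":0,"tx":-0.15,"ty":0,"tz":0,"ax":0,"ay":0,"az":0}
    - {"fingers":-1,"tx":-0.18,"ty":0.03,"tz":0,"ax":0,"ay":0,"az":0}
    - {"fingers":-1,"tx":-0.18,"ty":0.06,"tz":0.01,"ax":0,"ay":0,"az":0}

```text
time_s: 5.15
tcp_pos: [0.4775, -0.2484, 0.2028]
ee_rot: [[0.01, -0.373, 0.928], [-0.004, 0.928, 0.373], [-1.0, -0.007, 0.008]]
wrist_force: [1.0, 0.4, -0.0]
gripper_width: 0.152
```

play_rows:
  commands:
    - {"fingers":-1,"tx":0,"ty":0.2,"tz":0.06,"ax":0,"ay":0,"az":0}
    - {"fingers":-1,"tx":0,"ty":0.2,"tz":0.06,"ax":0,"ay":0,"az":0}
    - {"fingers":-1,"tx":0,"ty":0.2,"tz":0.06,"ax":0,"ay":0,"az":0}
    - {"fingers":-1,"tx":0,"ty":0.2,"tz":0.06,"ax":0,"ay":0,"az":0}
    - {"fingers":-1,"tx":0,"ty":0.2,"tz":0.06,"ax":0,"ay":0,"az":0}

```text
time_s: 5.57
tcp_pos: [0.4602, -0.0871, 0.1973]
ee_rot: [[-0.0, -0.379, 0.925], [0.001, 0.925, 0.379], [-1.0, 0.001, 0.0]]
wrist_force: [-0.3, -0.4, 0.3]
gripper_width: 0.523
```

play_rows:
  commands:
    - {"fingers":-1,"tx":0,"ty":0.2,"tz":0.057,"ax":0,"ay":0,"az":0}
    - {"fingers":-1,"tx":0,"ty":0.2,"tz":0.057,"ax":0,"ay":0,"az":0}
    - {"fingers":-1,"tx":0,"ty":0.2,"tz":0.057,"ax":0,"ay":0,"az":0}
    - {"fingers":-1,"tx":0,"ty":0.2,"tz":0.057,"ax":0,"ay":0,"az":0}
    - {"fingers":-1,"tx":0,"ty":0.2,"tz":0.057,"ax":0,"ay":0,"az":0}

```text
time_s: 5.98
tcp_pos: [0.4445, 0.0679, 0.1974]
ee_rot: [[0.001, -0.379, 0.925], [0.001, 0.925, 0.379], [-1.0, 0.0, 0.001]]
wrist_force: [0.2, -0.7, 0.1]
gripper_width: 0.909
```

play_rows:
  commands:
    - {"fingers":-1,"tx":0,"ty":0,"tz":0,"ax":-0.1584,"ay":0,"az":0}
    - {"fingers":-1,"tx":0,"ty":0,"tz":0,"ax":-0.1584,"ay":0,"az":0}
    - {"fingers":-1,"tx":0,"ty":0,"tz":0,"ax":-0.1584,"ay":0,"az":0}
    - {"fingers":-1,"tx":0,"ty":0,"tz":0,"ax":-0.1584,"ay":0,"az":0}
    - {"fingers":-1,"tx":0,"ty":0,"tz":0,"ax":-0.1584,"ay":0,"az":0}

```text
time_s: 6.4
tcp_pos: [0.4443, 0.0636, 0.197]
ee_rot: [[-0.001, -0.772, 0.635], [-0.0, 0.635, 0.772], [-1.0, 0.0, -0.001]]
wrist_force: [0.2, 0.7, -0.2]
gripper_width: 1.0
```

play_rows:
  commands:
    - {"fingers":-1,"tx":0,"ty":0,"tz":0,"ax":-0.1584,"ay":0,"az":0}
    - {"fingers":-1,"tx":0,"ty":0,"tz":0,"ax":-0.1584,"ay":0,"az":0}
    - {"fingers":-1,"tx":0,"ty":0,"tz":0,"ax":-0.1584,"ay":0,"az":0}
    - {"fingers":-1,"tx":0,"ty":0,"tz":0,"ax":-0.1584,"ay":0,"az":0}
    - {"fingers":-1,"tx":0,"ty":0,"tz":0,"ax":-0.1584,"ay":0,"az":0}

```text
time_s: 6.82
tcp_pos: [0.4443, 0.0635, 0.1971]
ee_rot: [[-0.0, -0.981, 0.193], [-0.0, 0.193, 0.981], [-1.0, 0.0, -0.0]]
wrist_force: [0.1, -0.4, -0.1]
gripper_width: 1.002
```

play_rows:
  commands:
    - {"fingers":-1,"tx":0,"ty":0,"tz":0,"ax":-0.1584,"ay":0,"az":0}
    - {"fingers":-1,"tx":0,"ty":0,"tz":0,"ax":-0.1584,"ay":0,"az":0}
    - {"fingers":-1,"tx":0,"ty":0,"tz":0,"ax":-0.1584,"ay":0,"az":0}
    - {"fingers":-1,"tx":0,"ty":0,"tz":0,"ax":-0.1584,"ay":0,"az":0}
    - {"fingers":-1,"tx":0,"ty":0,"tz":0,"ax":-0.1584,"ay":0,"az":0}

```text
time_s: 7.23
tcp_pos: [0.4442, 0.0636, 0.1972]
ee_rot: [[-0.0, -0.955, -0.297], [-0.0, -0.297, 0.955], [-1.0, 0.0, -0.0]]
wrist_force: [0.7, -0.7, 0.4]
gripper_width: 1.001
```

Run:
```python
from station import r, viewer
from h import *
s=r.sense(); c=wrist(viewer.capture("wrist"),s)
im=c["image"][:,:,::-1].copy()
a=np.radians(17.5);R=np.array([[np.cos(a),-np.sin(a),0],[np.sin(a),np.cos(a),0],[0,0,1]]);T=np.array([.5818,.1077,0])
for P in [[(-.15,-.05,.09),(-.15,.05,.09),(-.138,.05,.09),(-.138,-.05,.09)],[(-.138,-.102,.045),(.138,-.102,.045),(.138,.102,.045),(-.138,.102,.045)]]:
    pts=np.array([proj(c,R@np.array(p)+T) for p in P]).round().astype(int); print(pts.tolist())
    cv2.polylines(im,[pts],True,(255,0,255),1)
cv2.imwrite("pics/w1.png",im)
```

```text
[[292, 148], [291, 278], [276, 278], [275, 148]]
[[275, 76], [-75, 77], [-16, 308], [278, 307]]
```

View pics/w1.png

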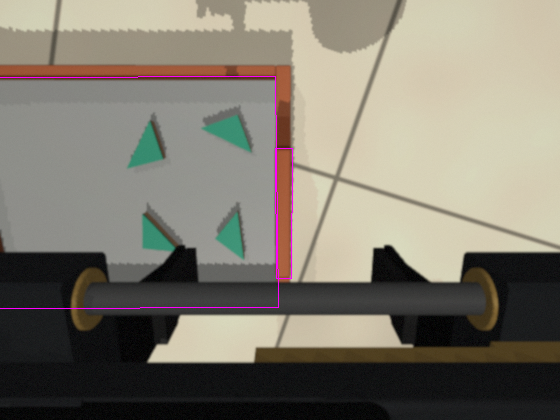

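The predicted outlines overlay the real tray to within a pixel or two: grip board at (276–292, 148–278). The triangles are well clear of the finger path, so I'm descending and gripping.

play_rows:
  commands:
    - {"fingers":-1,"tx":0.04,"ty":0,"tz":0,"ax":0,"ay":0,"az":0}
    - {"fingers":-1,"tx":0.08,"ty":0,"tz":0,"ax":0,"ay":0,"az":0}
    - {"fingers":-1,"tx":0.12,"ty":0,"tz":0,"ax":0,"ay":0,"az":0}
    - {"fingers":-1,"tx":0.15,"ty":0,"tz":0,"ax":0,"ay":0,"az":0}
    - {"fingers":-1,"tx":0.17,"ty":0,"tz":0,"ax":0,"ay":0,"az":0}

```text
time_s: 7.7
tcp_pos: [0.4429, 0.0631, 0.0675]
ee_rot: [[-0.003, -0.956, -0.293], [-0.002, -0.293, 0.956], [-1.0, 0.004, -0.0]]
wrist_force: [-0.8, -0.6, 1.3]
gripper_width: 1.002
```

play_rows:
  commands:
    - {"fingers":0,"tx":0,"ty":0,"tz":0,"ax":0,"ay":0,"az":0}
    - {"fingers":0.4,"tx":0,"ty":0,"tz":0,"ax":0,"ay":0,"az":0}
    - {"fingers":1,"tx":0,"ty":0,"tz":0,"ax":0,"ay":0,"az":0}
    - {"fingers":1,"tx":0,"ty":0,"tz":0,"ax":0,"ay":0,"az":0}
    - {"fingers":1,"tx":0,"ty":0,"tz":0,"ax":0,"ay":0,"az":0}

```text
time_s: 8.12
tcp_pos: [0.4449, 0.0641, 0.071]
ee_rot: [[0.002, -0.954, -0.299], [0.001, -0.299, 0.954], [-1.0, -0.003, 0.0]]
wrist_force: [-0.4, 0.0, -0.1]
gripper_width: 0.709
```

play_rows:
  commands:
    - {"fingers":1,"tx":0,"ty":0,"tz":0,"ax":0,"ay":0,"az":0}
    - {"fingers":1,"tx":0,"ty":0,"tz":0,"ax":0,"ay":0,"az":0}
    - {"fingers":1,"tx":0,"ty":0,"tz":0,"ax":0,"ay":0,"az":0}
    - {"fingers":1,"tx":0,"ty":0,"tz":0,"ax":0,"ay":0,"az":0}
    - {"fingers":1,"tx":0,"ty":0,"tz":0,"ax":0,"ay":0,"az":0}

```text
time_s: 8.53
tcp_pos: [0.4441, 0.0638, 0.0699]
ee_rot: [[0.0, -0.954, -0.3], [0.0, -0.3, 0.954], [-1.0, -0.0, 0.0]]
wrist_force: [-0.8, -0.5, -0.5]
gripper_width: 0.324
```

play_rows:
  commands:
    - {"fingers":1,"tx":0,"ty":0,"tz":0,"ax":0,"ay":0,"az":0}
    - {"fingers":1,"tx":0,"ty":0,"tz":0,"ax":0,"ay":0,"az":0}
    - {"fingers":1,"tx":0,"ty":0,"tz":0,"ax":0,"ay":0,"az":0}
    - {"fingers":1,"tx":0,"ty":0,"tz":0,"ax":0,"ay":0,"az":0}
    - {"fingers":1,"tx":0,"ty":0,"tz":0,"ax":0,"ay":0,"az":0}

```text
time_s: 8.95
tcp_pos: [0.4445, 0.064, 0.0698]
ee_rot: [[0.001, -0.954, -0.3], [0.0, -0.3, 0.954], [-1.0, -0.001, 0.0]]
wrist_force: [1.6, 0.5, -1.1]
gripper_width: 0.135
```

The grip closed at 11.7 mm, which matches the 12 mm board. I'm tilting in 6° steps pivoting on the brass corner; the increments are identical in the tool frame.

play_rows:
  commands:
    - {"fingers":1,"tx":-0.008,"ty":-0.0015,"tz":-0.0015,"ax":0,"ay":-0.0047,"az":0.0047}
    - {"fingers":1,"tx":-0.016,"ty":-0.003,"tz":-0.003,"ax":0,"ay":-0.0094,"az":0.0094}
    - {"fingers":1,"tx":-0.024,"ty":-0.005,"tz":-0.005,"ax":0,"ay":-0.0141,"az":0.0141}
    - {"fingers":1,"tx":-0.032,"ty":-0.0065,"tz":-0.0065,"ax":0,"ay":-0.0188,"az":0.0188}
    - {"fingers":1,"tx":-0.04,"ty":-0.0084,"tz":-0.0084,"ax":0,"ay":-0.0236,"az":0.0236}

```text
time_s: 9.37
tcp_pos: [0.4507, 0.0592, 0.0993]
ee_rot: [[-0.097, -0.95, -0.297], [0.048, -0.302, 0.952], [-0.994, 0.078, 0.075]]
wrist_force: [-0.1, 0.1, -4.1]
gripper_width: 0.136
```

play_rows:
  commands:
    - {"fingers":1,"tx":-0.008,"ty":-0.0015,"tz":-0.0015,"ax":0,"ay":-0.0047,"az":0.0047}
    - {"fingers":1,"tx":-0.016,"ty":-0.003,"tz":-0.003,"ax":0,"ay":-0.0094,"az":0.0094}
    - {"fingers":1,"tx":-0.024,"ty":-0.005,"tz":-0.005,"ax":0,"ay":-0.0141,"az":0.0141}
    - {"fingers":1,"tx":-0.032,"ty":-0.0065,"tz":-0.0065,"ax":0,"ay":-0.0188,"az":0.0188}
    - {"fingers":1,"tx":-0.04,"ty":-0.0084,"tz":-0.0084,"ax":0,"ay":-0.0236,"az":0.0236}

```text
time_s: 9.78
tcp_pos: [0.4614, 0.0538, 0.1279]
ee_rot: [[-0.189, -0.939, -0.286], [0.096, -0.307, 0.947], [-0.977, 0.151, 0.148]]
wrist_force: [0.6, 0.8, -4.7]
gripper_width: 0.137
```

play_rows:
  commands:
    - {"fingers":1,"tx":-0.008,"ty":-0.0015,"tz":-0.0015,"ax":0,"ay":-0.0047,"az":0.0047}
    - {"fingers":1,"tx":-0.016,"ty":-0.003,"tz":-0.003,"ax":0,"ay":-0.0094,"az":0.0094}
    - {"fingers":1,"tx":-0.024,"ty":-0.005,"tz":-0.005,"ax":0,"ay":-0.0141,"az":0.0141}
    - {"fingers":1,"tx":-0.032,"ty":-0.0065,"tz":-0.0065,"ax":0,"ay":-0.0188,"az":0.0188}
    - {"fingers":1,"tx":-0.04,"ty":-0.0084,"tz":-0.0084,"ax":0,"ay":-0.0236,"az":0.0236}

```text
time_s: 10.2
tcp_pos: [0.4747, 0.047, 0.1552]
ee_rot: [[-0.279, -0.922, -0.268], [0.143, -0.316, 0.938], [-0.95, 0.223, 0.22]]
wrist_force: [0.2, 1.6, -5.5]
gripper_width: 0.136
```

play_rows:
  commands:
    - {"fingers":1,"tx":-0.008,"ty":-0.0015,"tz":-0.0015,"ax":0,"ay":-0.0047,"az":0.0047}
    - {"fingers":1,"tx":-0.016,"ty":-0.003,"tz":-0.003,"ax":0,"ay":-0.0094,"az":0.0094}
    - {"fingers":1,"tx":-0.024,"ty":-0.005,"tz":-0.005,"ax":0,"ay":-0.0141,"az":0.0141}
    - {"fingers":1,"tx":-0.032,"ty":-0.0065,"tz":-0.0065,"ax":0,"ay":-0.0188,"az":0.0188}
    - {"fingers":1,"tx":-0.04,"ty":-0.0084,"tz":-0.0084,"ax":0,"ay":-0.0236,"az":0.0236}

```text
time_s: 10.62
tcp_pos: [0.4905, 0.0389, 0.1808]
ee_rot: [[-0.366, -0.898, -0.244], [0.188, -0.328, 0.926], [-0.912, 0.292, 0.289]]
wrist_force: [-0.5, 1.2, -4.1]
gripper_width: 0.135
```

play_rows:
  commands:
    - {"fingers":1,"tx":-0.008,"ty":-0.0015,"tz":-0.0015,"ax":0,"ay":-0.0047,"az":0.0047}
    - {"fingers":1,"tx":-0.016,"ty":-0.003,"tz":-0.003,"ax":0,"ay":-0.0094,"az":0.0094}
    - {"fingers":1,"tx":-0.024,"ty":-0.005,"tz":-0.005,"ax":0,"ay":-0.0141,"az":0.0141}
    - {"fingers":1,"tx":-0.032,"ty":-0.0065,"tz":-0.0065,"ax":0,"ay":-0.0188,"az":0.0188}
    - {"fingers":1,"tx":-0.04,"ty":-0.0084,"tz":-0.0084,"ax":0,"ay":-0.0236,"az":0.0236}

```text
time_s: 11.03
tcp_pos: [0.5086, 0.0296, 0.2043]
ee_rot: [[-0.448, -0.868, -0.214], [0.232, -0.344, 0.91], [-0.863, 0.358, 0.355]]
wrist_force: [0.4, 0.7, -5.7]
gripper_width: 0.137
```

play_rows:
  commands:
    - {"fingers":1,"tx":0,"ty":0,"tz":0,"ax":0,"ay":0,"az":0}
    - {"fingers":1,"tx":0,"ty":0,"tz":0,"ax":0,"ay":0,"az":0}
    - {"fingers":1,"tx":0,"ty":0,"tz":0,"ax":0,"ay":0,"az":0}
    - {"fingers":1,"tx":0,"ty":0,"tz":0,"ax":0,"ay":0,"az":0}
    - {"fingers":1,"tx":0,"ty":0,"tz":0,"ax":0,"ay":0,"az":0}

```text
time_s: 11.45
tcp_pos: [0.5088, 0.0297, 0.2053]
ee_rot: [[-0.446, -0.869, -0.215], [0.231, -0.344, 0.91], [-0.865, 0.356, 0.354]]
wrist_force: [0.8, -1.0, -6.3]
gripper_width: 0.139
```

Run:
```python
from station import r, viewer
from h import *
s=r.sense();print(s["joints"].round(1),s["wrist_force"].round(1))
for n in ("scene","top"):
    c=viewer.capture(n); cv2.imwrite(f"pics/{n}1.png",c["image"][:,:,::-1])
    np.savez(f"{n}1.npz",**{k:np.array(v) for k,v in c.items()})
b=cv2.imread("pics/scene1.png");t=cv2.imread("pics/top1.png")
o=np.zeros((560,800,3),np.uint8);o[:,:400]=cv2.resize(b[100:380,205:405],(400,560));o[:,400:]=cv2.resize(t[110:305,185:325],(400,560))
cv2.imwrite("pics/crop1.png",o)
```

```text
[ 10.5  26.5   3.1 -18.  -91.2  10.5] [ 0.8 -1.  -6.3]
```

View pics/crop1.png

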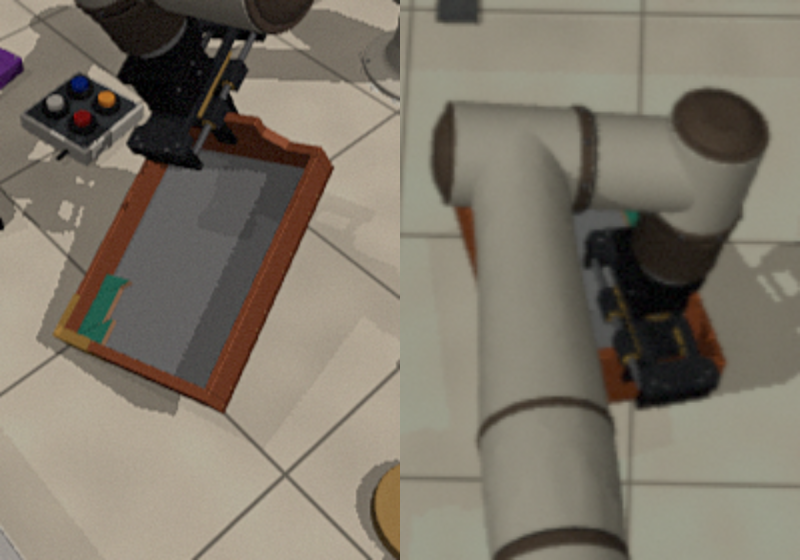

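The tray is tilted and held by its end board. The green is all in the brass corner, at about (75–130, 275–345) in the left crop. I'll check the count by area and the distances.

Run:
```python
from station import r
from h import *
c={k:v[()] for k,v in np.load("scene1.npz").items()}
s=r.sense();E=np.array(s["ee_rot"]);Rt=np.c_[-E[:,1],E[:,2],-E[:,0]]  # tray axes
T=s["tcp_pos"]-Rt@[-.144,0,.070]
print("outer brass",(T+Rt@[.15,-.11,0]).round(4),"tilt",np.degrees(np.arccos(Rt[2,2])),[proj(c,T+Rt@np.array(p)).round(1).tolist() for p in [(.15,-.11,.045),(.15,.11,.045),(-.15,.11,.045)]])
m=masks(c["image"])["green"];v,u=np.nonzero(m[200:300,215:400]);v=v+200;u=u+215
P=[]
for x,y in zip(u,v):
    o,d=ray(c,(x,y));n=Rt[:,2];k=(n@(T-o)+.019)/(n@d);P.append(Rt.T@(o+k*d-T))
P=np.array(P);print(len(P),P.min(0).round(3),P.max(0).round(3),"maxdist",np.linalg.norm(P[:,:2]-[.138,-.102],axis=1).max())
ctr=P.mean(0);q=[proj(c,T+Rt@(ctr+np.array(e)/200)) for e in ((1,0,0),(-1,0,0),(0,1,0),(0,-1,0))]
A=abs(np.cross(q[0]-q[1],q[2]-q[3]))  # px per 1cm^2
print("area mm2",len(P)/A*100,"expected 4x612=2450")
cv2.imwrite("pics/crop2.png",cv2.resize(c["image"][225:285,220:290,::-1],None,fx=9,fy=9,interpolation=3))
```

```text
outer brass [0.7571 0.047  0.0016] tilt 30.101672013899915 [[231.0, 268.3], [307.4, 300.7], [364.9, 172.4]]
319 [ 0.053 -0.102  0.019] [ 0.131 -0.065  0.019] maxdist 0.09119111589969771
area mm2 2346.5117710400514 expected 4x612=2450<stdin>:13: DeprecationWarning: Arrays of 2-dimensional vectors are deprecated. Use arrays of 3-dimensional vectors instead. (deprecated in NumPy 2.0)
```

View pics/crop2.png

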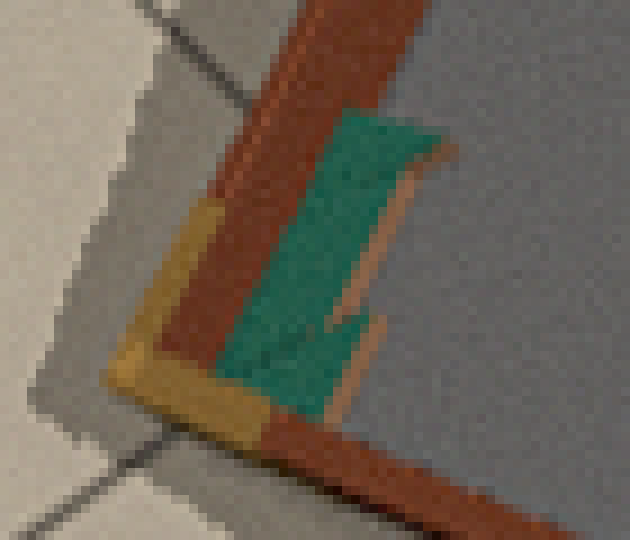

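The area is about 2350 mm² (part hidden behind the wall) against 2450 mm² for four. All green lies within 91 mm of the corner, and the held tilt is 30.1°. I'm handing the job in.

```bash
python3 -c "
from station import job
print(job.finish_job())"
```

```text
the job is handed in; nothing more can be done
None
```

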